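Hang the crayon caddy on its headed pin

ROBOT

A 6-joint arm with a two-finger parallel gripper is mounted at the origin on the work surface. World frame = base frame: x ahead of the robot, y to its left, z up, the work surface at z = 0. Lengths are in m, angles in degrees, forces in N, time in s.
With the tool pointing down it reaches from about 0.35 to 0.8 m from the base axis. Payload 7.3 kg.
Tool frame: the origin (TCP) lies on the centre line of the jaws, within the pads' length; the fingertips stand r.tip_reach ahead of it and the grasp point (between the pads) lies 2 mm behind it (r.tip_reach is the distance from the TCP to the fingertips, in m); z points along the fingers, x is the direction in which the jaws open and shut, and the axes are right-handed (so a half turn about z gives the same grasp; the last joint's range is limited). The gripper opens to 85 mm and grips with 20 to 120 N. Pads are 22 mm wide; open, the fingers measure 114 mm over their backs; the gripper's body (76 mm by 85 mm) begins 54 mm behind the grasp point. The pads swing forward as they close: fully open they stand 13 mm farther back than shut.
Start: joints at [-74.599, 19.595, 87.324, -0, 73.075, -8.365], TCP at [0.212, -0.48, 0.22] pointing down, gripper open.
Joint ranges: [-145.02, 145.02], [-44.19, 115.74], [2.07, 154.8], [-57.11, 237.11], [16.16, 152.29], [-177.93, 177.93]. Speed limits (degrees/s): [147.25, 147.25, 180, 180, 180, 180].

INTERFACE

Orientations are given as [roll, pitch, yaw] about the fixed x, y, z axes, in that order (R = Rz(yaw) Ry(pitch) Rx(roll)).
In Python, from station import r, optics gives the robot as it stands. The module is installed in compiled form; this text tells all that it offers.
- The arm moves only by the tool move_arm, never from a script. Its argument "targets" is a list of rows, each a list of 6 numbers: the shift along the world's x, y, z in m, then the turn, a rotation vector about the world's x, y, z in degrees. In form: [[tx, ty, tz, ax, ay, az], ...]. A call has 1 to 10 rows; each row is the pose to reach, as a shift and turn from the pose commanded when the call began; what a row does not reach only later rows make up. A row lasts 1/8 s, in which the tool goes at most 62.5 mm and 10.7 degrees, less where a joint would pass 70% of its speed; a pose out of reach is approached as far as the arm can. A call with a gripper value outside its range is refused whole. "gripper" is the gripper command: -1 is shut, 1 is fully open, values between are in proportion, set as the call begins (left out, the last holds). The fingers move at their own pace and stop on an object; the grip force is fixed at half the most. Time passes only in rows, so rows that repeat a pose let the fingers close. It gives the time, the measured TCP pose, the force and the opening at its end, in the units of the state.
- r.get_state(): the state, without advancing time (a new reading comes with each control period).
- optics.get_image(name): name is "scene" or "top" or "wrist"; returns a dict with "pixels" (420x560x3 uint8, red, green, blue), "range_z" (420x560 float32, m along the optical axis (not along the pixel's ray), 0 where there is no reading), "vertical_fov" (degrees; the focal length in pixels is half the picture's height over the tangent of half this angle, whatever the lens; pixels are square), "cx", "cy" (the principal point, pixels), "T" (4x4, takes a point from camera to world coordinates); the wrist camera has in their place "hand_eye" (4x4, takes a point from camera to tool coordinates, whose origin is the TCP and whose axes are the tool frame's). Camera axes: x right, y up, looking along -z (the intrinsics and any distortion apply to the point x, -y, -z); pixel columns grow to the right and rows downward; lengths in m; the calibration is good to about 2 mm. A picture is of the moment at which its call begins: read the wrist's pose just before it.
- r.sign_off(): hands the job in, once; it reports no verdict.
The state is a dict: "t": time; "joints": joint angles; "joint_velocities": joint speeds; "joint_torque": joint torques, N m; "position": TCP position; "tcp_rot": TCP orientation; "wrist_force": force on the tool from outside, world axes, zero at the start; "moment": the same for the moment, N m; "finger_gap": opening from 0.0 (shut) to 1.0 (fully open).
Only numpy, scipy, OpenCV 4.12 (cv2) and the standard library are available. Lean on these libraries where they do the work, as an engineer would, in place of code of your own. Each camera call takes 0.05 s, during which the arm holds its last target. There are 200 camera calls.

TASK

Pick up the metal crayon caddy by its wooden grip and hang it on the headed pin of the bench rack: slide the side-opening slot of its back plate over the pin, behind the pin's head, until the pin meets the closed end of the slot, then let it down so that the pin sits fully home in the notch there and the caddy hangs upright and free of the bench. Feel your way gently, with no more than about 18 N between the caddy and the rack, and leave the ink tin, tape roll and ink knife alone.

Things in the scene. Friction and masses are not known exactly. Their poses are not given: they have to be found in the camera images.
- caddy: Aluminium caddy, 0.25-0.5 kg, standing on the bench within 0.5 rad of facing away from the robot: a tray with crayons (58 deep, 90 wide, to 85 high) on the front (+x) of an upright back plate 5 mm thick, y -45 to 45, z 0 to 168. Origin: middle of the plate's bottom edge, mid-thickness; x = plate normal to the tray side, y along the plate, z up. Wooden grip on top, slot in the plate.
- caddy_seat (a point): Point (0, 0, 120 mm) of the caddy: where the pin's centre line lies when the pin is home in the notch. Axes as the caddy. The slot: a level channel 10 mm high (caddy z 102 to 112), open at the plate's +y edge, runs in to a closed end at y -5.5; there a notch 11 wide (y -5.5 to 5.5) rises from the channel to z 124. The pin's head passes through neither.
- caddy_lip (a point): Point (0, 55, 112 mm) of the caddy, on the straight level underside of the lip. Axes as the caddy. The lip is the plate above the slot's channel (z 112 to 168); it goes on to y 65, 20 mm past the plate below the channel, so it can be let down onto the pin first and then slid along it; its underside runs from y 65 in to the notch at y 5.5.
- caddy_grip (a point): Centre of the caddy's wooden grip, point (0, 0, 186 mm) of the caddy; axes as the caddy. The grip is 14 mm thick (x), 60 long (y), z 168 to 204.
- rack: Rack fixed to the bench: plywood board 12 thick, 70 wide, 194 mm high, dark steel foot behind it. Origin: on the bench below the middle of the board's front face; x out of that face, away from the robot (up to 0.35 rad askew), y along the board, z up. The hung caddy has the rack's axes, its plate between board and pin head, its tray outward. Nothing else stands in front of the face.
- rack_pin (a point): Nominal middle of the pin's free shank: point (6, 0, 170 mm) of the rack, same axes. Steel pin, 8 mm diameter, along +x, 12 mm free from the board's face to its head (18 diameter, 4 thick). It is clamped firmly in a vertical slot, so its true height is up to 14 mm above or below this point; this is not tracked, and it stays put in use: find it by touch or sight.
- ink_tin: Bystander: low closed ink tin, 80 diameter, 48 high; origin at centre of underside.
- tape_roll: Bystander: roll of tape, 96 diameter, 24 high, lying flat; origin at centre of underside.
- ink_knife: Bystander: ink knife (spatula) lying on the bench; origin under its middle.
There are look-alikes about, which are no part of the job. Of the things shaped like the caddy, the aluminium one is meant. What is meant by the rack is not yellow, and is the larger of those in its own colour.

How it is judged (in metres and radians):
On the way:
1. the caddy is lifted off the bench (height (world z) of caddy above 0.03 m), for 0.2 s.
At the end, for the whole second after the job is handed in: The caddy hangs at rest on the pin, released: its seat point lies within 6 mm along the pin, 4 mm sideways and 15.5 mm in height of the pin's nominal point (with the pin up in the notch, behind its head, wherever it is clamped), it bears on the rack, and it leans less than 0.13 rad from upright (x of caddy_seat in the frame of rack_pin between -0.006 and 0.006 m and y of caddy_seat in the frame of rack_pin between -0.004 and 0.004 m and z of caddy_seat in the frame of rack_pin between -0.0155 and 0.0155 m and angle between caddy's own z axis and vertical below 0.13 rad and contact force between caddy and rack above 1 N and linear speed of caddy below 0.02 m/s and angular speed of caddy below 0.15 rad/s); the robot touches nothing.
It fails at once if the caddy and the rack press on each other with more than 20 N (contact force between caddy and rack above 20 N).
It fails at once if the ink tin is moved more than 15 mm (distance of ink_tin from where it was at the start of the episode above 0.015 m).
It fails at once if the tape roll is moved more than 15 mm (distance of tape_roll from where it was at the start of the episode above 0.015 m).
It fails at once if the ink knife is moved more than 15 mm (distance of ink_knife from where it was at the start of the episode above 0.015 m).
It also fails if it takes over 61 s, if anything falls off the work surface, if the arm or the gripper's body presses on something with over 40 N, if the wrist force passes 120 N, or if a joint passes its speed limit or range.

## Working session

There is one attempt and no reset: what is moved stays moved. The work goes in short steps, Python scripts to look and compute and a tool call to move; the robot and the scene stay as the last step left them, time stands still between calls to the robot, and variables do not carry over. Pictures are saved under pics/ and viewed, on a budget of 10 in all, crops included, one or two more only if the job needs it, and the job is handed in when it is done.

Besides the shell and the picture viewer there is one more tool, called as a command line: name --pt "numbers of a row" for each row, then --argument value for the rest. move_arm: Moves the arm, as the interface text tells. Its arguments: {"type":"object","properties":{"targets":{"type":"array","items":{"type":"array","items":{"type":"number"}}},"gripper":{"type":"number"}},"required":["targets"]}

```bash
mkdir -p pics; cat > h.py <<'E'
import numpy as np, cv2
from station import r, optics
from scipy.spatial.transform import Rotation as Ro
def tool():
    s=r.get_state(); T=np.eye(4); 
    T[:3,:3]=Ro.from_euler('xyz',s['tcp_rot'],degrees=True).as_matrix(); T[:3,3]=s['position']; return T,s
def grab(n):
    T,s=tool(); d=optics.get_image(n)
    M=d['T'] if 'T' in d else T@d['hand_eye']
    return d,M
def cloud(d,M):
    h,w=d['range_z'].shape; f=h/2/np.tan(np.radians(d['vertical_fov'])/2)
    v,u=np.mgrid[:h,:w]; z=d['range_z']
    P=np.stack([(u-d['cx'])/f*z,-(v-d['cy'])/f*z,-z],-1)
    W=P@M[:3,:3].T+M[:3,3]; W[z<=0]=np.nan; return W
def save(n,im,s=1):
    cv2.imwrite('pics/'+n,cv2.cvtColor(cv2.resize(im,None,fx=s,fy=s,interpolation=cv2.INTER_CUBIC),cv2.COLOR_RGB2BGR))
E
python3 - <<'E'
from h import *
print(r.get_state(), r.tip_reach)
for n in ['scene','top']:
    d,M=grab(n); save(n+'0.png',d['pixels'],1.4); W=cloud(d,M); np.save(n+'.npy',W); np.save(n+'_px.npy',d['pixels'])
    print({k:v for k,v in d.items() if k not in('pixels','range_z')}, np.isnan(W[...,0]).mean())
E
```

```text
{'t': 0.0, 'joints': array([-7.45988772e+01,  1.96351147e+01,  8.73778038e+01,  8.07006058e-04,
        7.30750315e+01, -8.36564016e+00]), 'joint_velocities': array([ 0.01591201,  0.01390565, -0.03833384,  0.00424023, -0.07322112,
        0.06394878]), 'joint_torque': array([-5.24554398e-04, -4.33679688e+01, -2.46011299e+01, -2.77488170e-04,
        8.04874522e-03, -2.42618461e-05]), 'position': array([ 0.21148941, -0.48005454,  0.21933446]), 'tcp_rot': array([-1.79986441e+02,  8.69019021e-02, -6.62334623e+01]), 'wrist_force': array([ 0.32393612, -0.80771247, -0.32159231]), 'moment': array([-0.02334087, -0.01613088,  0.01861324]), 'finger_gap': 0.997615566499323} 0.017
{'vertical_fov': 52.149101182134, 'cx': 279.47032789417295, 'cy': 214.89594032822686, 'T': array([[ 0.83577601, -0.39041573,  0.38607514,  0.89936175],
       [ 0.54906182,  0.59030504, -0.59166805, -0.51041043],
       [ 0.00309441,  0.70648108,  0.70772516,  0.78330283],
       [ 0.        ,  0.        ,  0.        ,  1.        ]])} 0.0041964285714285714
{'vertical_fov': 45.84764368473212, 'cx': 282.5927740867292, 'cy': 211.2941806353956, 'T': array([[-0.00380145,  0.9920768 , -0.12557538,  0.42703161],
       [-0.99949141, -0.00774547, -0.03093426, -0.01666279],
       [-0.0316618 ,  0.12539391,  0.99160168,  1.16513967],
       [ 0.        ,  0.        ,  0.        ,  1.        ]])} 0.003945578231292517
```

View pics/scene0.png

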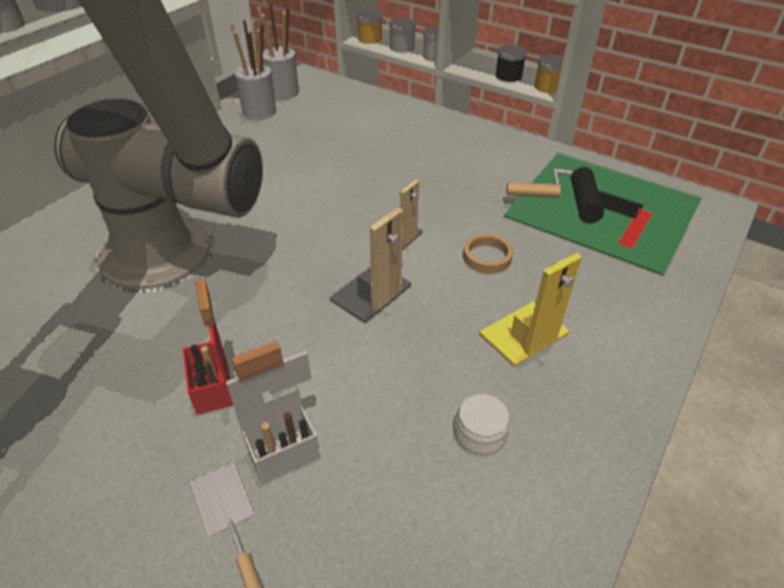

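View pics/top0.png

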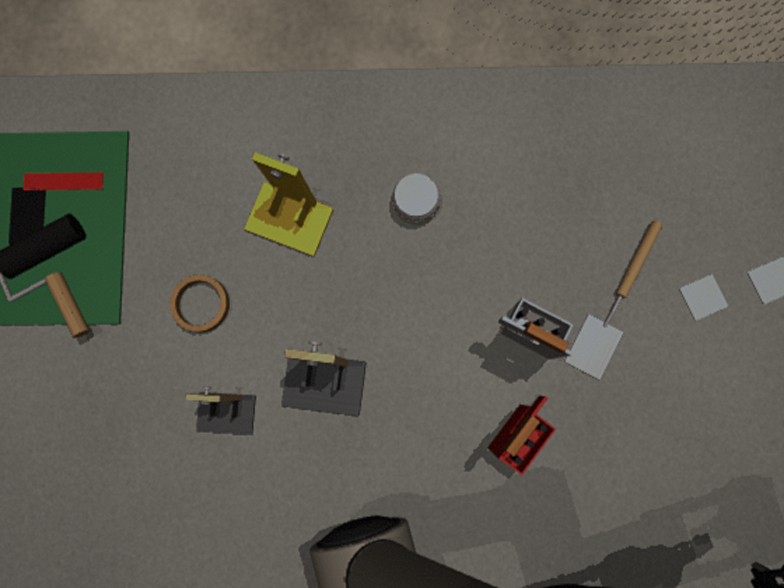

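Candidates for the caddy: the aluminium one at scene (270,410) and a red one at (207,360). The aluminium one is meant. Candidates for the rack: large wood at (385,260), small wood at (408,215) and yellow at (555,305). The large wooden one fits (not yellow, larger of its colour). I'll measure both and confirm with one crop.

```bash
cat > fit.py <<'E'
from h import *
S=np.load('scene.npy');T=np.load('top.npy');ps=np.load('scene_px.npy');pt=np.load('top_px.npy')
def reg(W,p,u0,u1,v0,v1):
    s=(slice(int(v0/1.4),int(v1/1.4)),slice(int(u0/1.4),int(u1/1.4)));return W[s].reshape(-1,3),p[s].reshape(-1,3)
def plane(P,near,tol=.003,n=400):
    rng=np.random.default_rng(0);best=None
    for _ in range(n):
        a,b,c=P[rng.choice(len(P),3,replace=False)];m=np.cross(b-a,c-a);l=np.linalg.norm(m)
        if l<1e-9: continue
        m/=l
        if abs(m[2])>.3: continue
        i=abs((P-a)@m)<tol
        if best is None or i.sum()>best.sum(): best=i
    Q=P[best];c=Q.mean(0);m=np.linalg.svd(Q-c)[2][2];m*=np.sign(m[0]);return m,c,Q
def rect(Q):
    q=Q[:,:2].astype(np.float32); (c,s,a)=cv2.minAreaRect(q); return c,s,a
for nm,(W,p,b,zr) in dict(grip_s=(S,ps,(222,290,335,390),(.16,.22)),grip_t=(T,pt,(515,580,310,365),(.16,.23))).items():
    P,C=reg(W,p,*b); C=C.astype(float); k=(C[:,0]>1.5*C[:,2])&(P[:,2]>zr[0])&(P[:,2]<zr[1]);Q=P[k]
    top=Q[Q[:,2]>Q[:,2].max()-.008]
    print(nm,k.sum(),'z',np.percentile(Q[:,2],[2,50,98]),'rect',rect(Q),'toprect',rect(top),len(top),top.mean(0))
P,C=reg(S,ps,225,315,345,440);P=P[P[:,2]>.09];P=P[~np.isnan(P[:,0])]
m,c,Q=plane(P,0);print('plate',m,c,'yaw',np.degrees(np.arctan2(m[1],m[0])),len(Q));
a=np.array([-m[1],m[0]])/np.hypot(*m[:2]);print('  along',np.percentile(Q[:,:2]@a,[0,1,99,100]),c[:2]@a,'z',Q[:,2].min(),Q[:,2].max())
P,C=reg(S,ps,365,410,205,315);P=P[(P[:,2]>.03)];P=P[~np.isnan(P[:,0])]
m,c,Q=plane(P,0);print('board',m,c,'yaw',np.degrees(np.arctan2(m[1],m[0])),len(Q))
a=np.array([-m[1],m[0]])/np.hypot(*m[:2]);print('  along',np.percentile(Q[:,:2]@a,[0,2,98,100]),'z',Q[:,2].min(),Q[:,2].max())
n=m;d=(P-c)@n;H=P[(d>.007)&(d<.022)];print('  head pts',len(H),H.mean(0),H.min(0),H.max(0),'off',((H-c)@n).max())
P,C=reg(T,pt,275,355,335,375);k=(P[:,2]>.185)&(P[:,2]<.21);print('board top rect',rect(P[k]),k.sum(),np.median(P[k][:,2]))
# small rack height check
P,C=reg(S,ps,398,425,178,250);print('small rack top z',np.nanmax(P[:,2]))
A=ps[240:345,125:235];B=ps[140:235,230:310]
A=cv2.resize(A,None,fx=3.5,fy=3.5,interpolation=2);B=cv2.resize(B,(int(80*A.shape[0]/95),A.shape[0]),interpolation=2)
save('crop1.png',np.hstack([A,B]))
E
python3 fit.py
```

```text
grip_s 605 z [0.17089497 0.19540557 0.20633288] rect ((0.49095046520233154, -0.19615039229393005), (0.05906242877244949, 0.01642410084605217), 62.05520248413086) toprect ((0.4908769130706787, -0.19604557752609253), (0.05888896435499191, 0.015862122178077698), 60.31340408325195) 248 [ 0.49209756 -0.19714592  0.20397   ]
grip_t 290 z [0.17482029 0.20270948 0.20629783] rect ((0.49029913544654846, -0.19489315152168274), (0.059177350252866745, 0.014435707591474056), 61.7522087097168) toprect ((0.49028512835502625, -0.19516554474830627), (0.05868498980998993, 0.014190196990966797), 61.76533889770508) 223 [ 0.49040811 -0.1947363   0.2034588 ]
plate [ 0.8828739  -0.46684411 -0.05089449] [ 0.49570986 -0.19233359  0.14720279] yaw -27.8688913635072 1791
  along [0.01168741 0.01278741 0.11970671 0.12173611] 0.06169287228407683 z 0.09006137078979526 0.20683112717494023
board [ 0.99087048 -0.13480703  0.00166251] [0.47186189 0.13167022 0.11938605] yaw -7.747472191860836 1050
  along [0.15981916 0.16166312 0.23025786 0.2352465 ] z 0.030148154646800984 0.19856654549607144
  head pts 35 [0.48743865 0.13133852 0.16277499] [0.4789978  0.12195015 0.15432281] [0.49040193 0.1428589  0.17059046] off 0.018050257836843036
board top rect ((0.4668331444263458, 0.13509930670261383), (0.07018572092056274, 0.012462466023862362), 82.54869842529297) 226 0.19335797378399194
small rack top z 0.19856654549607144
```

View pics/crop1.png

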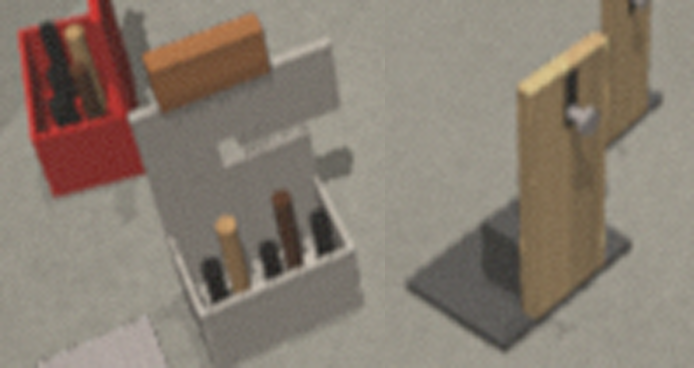

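Crop: the aluminium caddy, with its slot and lip toward +y and grip at crop (210,60), and the large wooden rack with its pin head at crop (580,118). Grip centre is about (0.4905,-0.195), yaw -28°. Pin is about (0.478,0.134), z≈0.1625, rack yaw -7.6°. Both rack height and grip size check out.

move_arm --pt "0.03 0.02 0.05 0 0 8" --pt "0.07 0.06 0.08 0 0 18" --pt "0.11 0.1 0.08 0 0 28" --pt "0.15 0.145 0.08 0 0 38.2" --pt "0.19 0.19 0.08 0 0 38.2" --pt "0.235 0.235 0.08 0 0 38.2" --pt "0.2785 0.285 0.08 0 0 38.2" --pt "0.2785 0.285 0.08 0 0 38.2" --pt "0.2785 0.285 0.06 0 0 38.2" --pt "0.2785 0.285 0.06 0 0 38.2" --gripper -0.1

```text
t: 1.35
position: [0.489, -0.1955, 0.2786]
tcp_rot: [180.0, 0.2, -28.1]
wrist_force: [0.3, 0.5, 0.2]
finger_gap: 0.451
```

```bash
python3 - <<'E'
from h import *
s=r.get_state();print(s['position'],s['tcp_rot'],s['finger_gap'],s['wrist_force'])
d,M=grab('wrist');W=cloud(d,M);p=d['pixels'].astype(float);save('w1.png',d['pixels'])
k=(p[...,0]>1.5*p[...,2])&(W[...,2]>.19)&(W[...,2]<.215)&(np.hypot(W[...,0]-.49,W[...,1]+.195)<.05)
Q=W[k];print(k.sum(),cv2.minAreaRect(Q[:,:2].astype(np.float32)) if k.sum() else 0,Q.mean(0))
E
```

```text
[ 0.48898231 -0.19552513  0.27857377] [179.9866638    0.21181052 -28.05826393] 0.4512963482606301 [0.25501678 0.48623397 0.19073648]
1782 ((0.49057140946388245, -0.19373200833797455), (0.05956045165657997, 0.013344701379537582), 60.93721008300781) [ 0.4913275  -0.19223676  0.20292787]
```

View pics/w1.png

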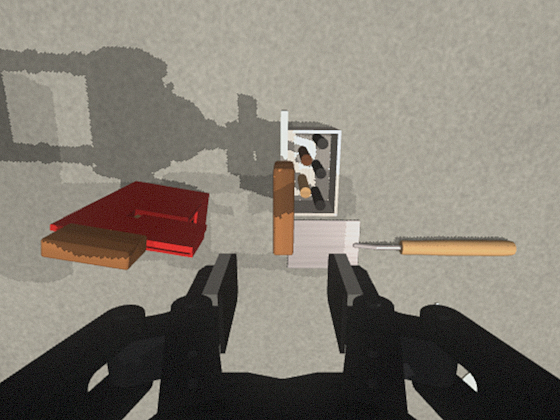

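Wrist view: the grip (285,210) lies between the fingers and parallel to them, and the red caddy is clear at left. Descending and gripping.

move_arm --pt "0.0015 0.001 -0.03 0 0 -0.5" --pt "0.0015 0.001 -0.06 0 0 -0.5" --pt "0.0015 0.001 -0.08 0 0 -0.5" --pt "0.0015 0.001 -0.0915 0 0 -0.5" --pt "0.0015 0.001 -0.0915 0 0 -0.5" --pt "0.0015 0.001 -0.0915 0 0 -0.5"

```text
t: 2.15
position: [0.4921, -0.195, 0.1896]
tcp_rot: [180.0, -0.1, -28.5]
wrist_force: [0.8, 0.1, 0.0]
finger_gap: 0.451
```

move_arm --pt "0 0 0 0 0 0" --pt "0 0 0 0 0 0" --pt "0 0 0 0 0 0" --pt "0 0 0 0 0 0" --pt "0 0 0 0 0 0" --pt "0 0 0 0 0 0" --pt "0 0 0 0 0 0" --pt "0 0 0 0 0 0" --gripper -1

```text
t: 3.15
position: [0.4917, -0.1946, 0.1894]
tcp_rot: [180.0, -0.1, -28.5]
wrist_force: [-1.5, 1.5, 5.6]
finger_gap: 0.136
```

move_arm --pt "0 0 0.005 0 0 0" --pt "0 0 0.02 0 0 0" --pt "0 0 0.04 0 0 0" --pt "0 0 0.08 0 0 0" --pt "0 0 0.12 0 0 0" --pt "0 0 0.14 0 0 0" --pt "0 0 0.14 0 0 0" --pt "0 0 0.14 0 0 0"

```text
t: 4.15
position: [0.4912, -0.1942, 0.3275]
tcp_rot: [-180.0, 0.1, -28.5]
wrist_force: [-0.6, 1.0, -2.2]
finger_gap: 0.128
```

```bash
python3 - <<'E'
from h import *
s=r.get_state();print(s)
d,M=grab('scene');save('s2.png',d['pixels'],1.4);np.save('scene2.npy',cloud(d,M));np.save('scene2_px.npy',d['pixels'])
E
```

```text
{'t': 4.15, 'joints': array([-2.98921947e+01,  1.66263998e+01,  7.47480080e+01,  8.38631656e-04,
        8.87296403e+01, -1.36126686e+00]), 'joint_velocities': array([ 0.07035674,  0.54043573,  0.62494608,  0.13400053,  0.08703574,
       -0.0976307 ]), 'joint_torque': array([ 3.30305763e-02, -4.52762747e+01, -2.85552657e+01,  1.70057749e-03,
       -5.02216711e-02,  3.05202229e-05]), 'position': array([ 0.49117485, -0.19422   ,  0.32754517]), 'tcp_rot': array([-1.79996690e+02,  1.03998917e-01, -2.85309442e+01]), 'wrist_force': array([-0.62035092,  1.04767503, -2.20770574]), 'moment': array([0.01802062, 0.07079748, 0.01095956]), 'finger_gap': 0.1278565874144411}
```

View pics/s2.png

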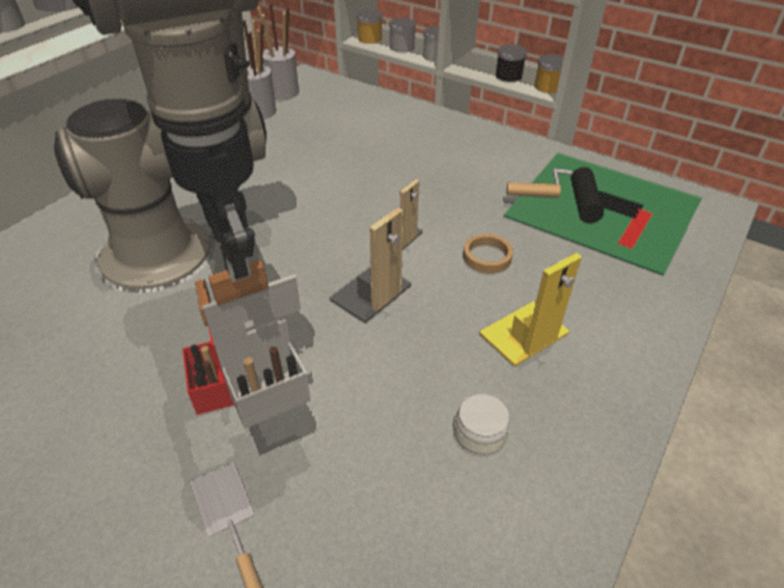

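Caddy lifted, upright in the jaws. Nothing else has moved. Next I go to a stand-off beside the rack.

move_arm --pt "0.01 0.03 0 0 0 0" --pt "0.01 0.07 0 0 0 5" --pt "0 0.11 0 0 0 11" --pt "-0.015 0.15 -0.02 0 0 17" --pt "-0.033 0.179 -0.045 0 0 20.8" --pt "-0.033 0.179 -0.07 0 0 20.8" --pt "-0.033 0.179 -0.0735 0 0 20.8" --pt "-0.033 0.179 -0.0735 0 0 20.8" --pt "-0.033 0.179 -0.0735 0 0 20.8"

```text
t: 5.32
position: [0.4592, -0.016, 0.2558]
tcp_rot: [180.0, -0.1, -7.8]
wrist_force: [0.2, -0.1, -1.6]
finger_gap: 0.135
```

```bash
python3 - <<'E'
from h import *
s=r.get_state();print(s['position'],s['tcp_rot'],s['wrist_force'],s['moment'])
d,M=grab('scene');W=cloud(d,M);np.save('scene3.npy',W);np.save('scene3_px.npy',d['pixels'])
save('s3.png',d['pixels'][120:330,180:360],3.0*.95)
d,M=grab('top');np.save('top3.npy',cloud(d,M));np.save('top3_px.npy',d['pixels']);
E
```

```text
[ 0.45922041 -0.01595717  0.25576363] [ 1.79993878e+02 -8.37687738e-02 -7.77693137e+00] [ 0.19654981 -0.11398953 -1.63161542] [0.03382929 0.00458205 0.03098297]
```

View pics/s3.png

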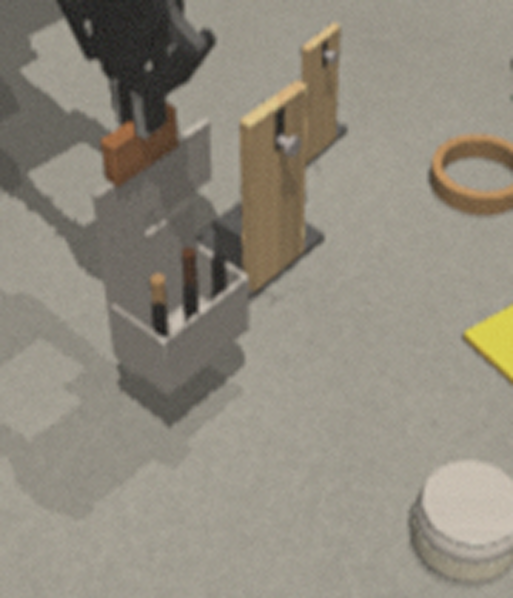

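```bash
cat > fit3.py <<'E'
from h import *
import sys
W=np.load(sys.argv[1]);p=np.load(sys.argv[1].replace('.npy','_px.npy')).astype(float)
yaw=np.radians(-7.7);n=np.array([np.cos(yaw),np.sin(yaw),0]);a=np.array([-np.sin(yaw),np.cos(yaw),0])
N=W@n;A=W@a;Z=W[...,2]
def fit(k,nm):
    # N = c0 + c1*(A-Am)+c2*(Z-Zm) robust
    Am,Zm=A[k].mean(),Z[k].mean();X=np.c_[np.ones(k.sum()),A[k]-Am,Z[k]-Zm];y=N[k];w=np.ones(len(y),bool)
    for _ in range(6):
        c=np.linalg.lstsq(X[w],y[w],rcond=None)[0];e=y-X@c;w=abs(e)<max(.002,2*e[w].std()*.9)
    print(nm,w.sum(),'N %.4f at A %.4f Z %.4f'%(c[0],Am,Zm),'yaw rel deg %.2f'%np.degrees(-np.arctan(c[1])),'tilt(top toward +x) deg %.2f'%np.degrees(np.arctan(c[2])),'A',np.percentile(A[k][w],[.5,99.5]).round(4),'Z',np.percentile(Z[k][w],[.5,99.5]).round(4))
    q=k.copy();q[k]=w;return q
a0=float(sys.argv[2]) # expected caddy centre along a
z0=float(sys.argv[3]) # expected caddy origin z
col=(p.max(-1)-p.min(-1))<40
k=(abs(N-.456)<.02)&(A>a0-.05)&(A<a0+.07)&(Z>z0+.09)&(Z<z0+.166)&col
q=fit(k,'plate')
k2=q&(A>a0+.048);print('lip z pctl',np.percentile(Z[k2],[1,3,97,99]).round(4),'lip end A',np.percentile(A[k2],[97,99]).round(4),k2.sum())
kb=(abs(N-.450)<.012)&(A>.165)&(A<.23)&(Z>.03)&(Z<.185)&((p[...,0]-p[...,2])>30)
fit(kb,'board')
kh=(N>.459)&(N<.472)&(A>.18)&(A<.215)&(Z>.14)&(Z<.19)
print('head',kh.sum(),np.median(N[kh]),A[kh].mean(),Z[kh].mean(),Z[kh].min(),Z[kh].max())
kg=((p[...,0]-p[...,2])>40)&(Z>z0+.17)&(Z<z0+.2)&(A>a0-.035)&(A<a0+.035)&(abs(N-.456)<.03)
print('grip',kg.sum(),'A',np.percentile(A[kg],[1,99]).round(4),'N',np.percentile(N[kg],[1,50,99]).round(4))
E
python3 fit3.py scene3.npy 0.046 0.066; python3 -c "
import numpy as np
n=np.radians(-7.7);print(np.array([.4592,-.016])@[-np.sin(n),np.cos(n)],np.array([.4592,-.016])@[np.cos(n),np.sin(n)])"
```

```text
plate 973 N 0.4591 at A 0.0481 Z 0.1969 yaw rel deg 0.01 tilt(top toward +x) deg 1.05 A [-0.0008  0.1089] Z [0.1565 0.2315]
lip z pctl [0.181  0.1823 0.2304 0.231 ] lip end A [0.109  0.1092] 100
board 760 N 0.4501 at A 0.1960 Z 0.1063 yaw rel deg 0.15 tilt(top toward +x) deg -0.04 A [0.1657 0.2296] Z [0.0309 0.1839]
head 33 0.4659039315756567 0.19583426735003126 0.1624707560520196 0.15313643987907577 0.17028447935530455
grip 224 A [0.0134 0.0684] N [0.455  0.4644 0.4663]
0.04567072514864233 0.4572032642757455
```

Plate yaw matches the board, its mid-plane sits in the gap centre (N .4562 against .4561), and it tilts about 1°. I'll correct the tilt and bring the lip over the pin.

move_arm --pt "0.002 0.025 0 -0.13 -0.99 0" --pt "0.005 0.045 0 -0.13 -0.99 0" --pt "0.007 0.06 0 -0.13 -0.99 0" --pt "0.009 0.075 0 -0.13 -0.99 0" --pt "0.0105 0.087 0 -0.13 -0.99 0" --pt "0.0115 0.095 0 -0.13 -0.99 0" --pt "0.0115 0.095 0 -0.13 -0.99 0" --pt "0.0115 0.095 0 -0.13 -0.99 0"

```text
t: 6.42
position: [0.4701, 0.0792, 0.255]
tcp_rot: [180.0, -1.0, -7.7]
wrist_force: [-0.4, -0.1, -2.2]
finger_gap: 0.132
```

```bash
python3 - <<'E'
from h import *
s=r.get_state();print(s['position'],s['tcp_rot'],s['wrist_force'],s['moment'])
d,M=grab('scene');W=cloud(d,M);np.save('scene4.npy',W);np.save('scene4_px.npy',d['pixels'])
save('s4.png',d['pixels'][120:290,190:340],3.5)
E
python3 fit3.py scene4.npy 0.141 0.066
```

```text
[0.47006065 0.07923905 0.25498489] [179.98692923  -0.99599271  -7.7416083 ] [-0.3721858  -0.12494239 -2.24613283] [-0.01676154  0.03631054 -0.02426372]
plate 835 N 0.4579 at A 0.1471 Z 0.1940 yaw rel deg -0.17 tilt(top toward +x) deg 0.03 A [0.0946 0.2036] Z [0.1568 0.2312]
lip z pctl [0.1642 0.1788 0.2298 0.2303] lip end A [0.2039 0.2044] 85
board 164 N 0.4500 at A 0.2167 Z 0.1343 yaw rel deg 1.11 tilt(top toward +x) deg 0.22 A [0.1951 0.2299] Z [0.0888 0.1843]
head 37 0.4655876699289166 0.19479708126559453 0.16401733716793987 0.15328767411579813 0.186115064899676
grip 201 A [0.1091 0.1656] N [0.4517 0.4622 0.4641]
```

View pics/s4.png

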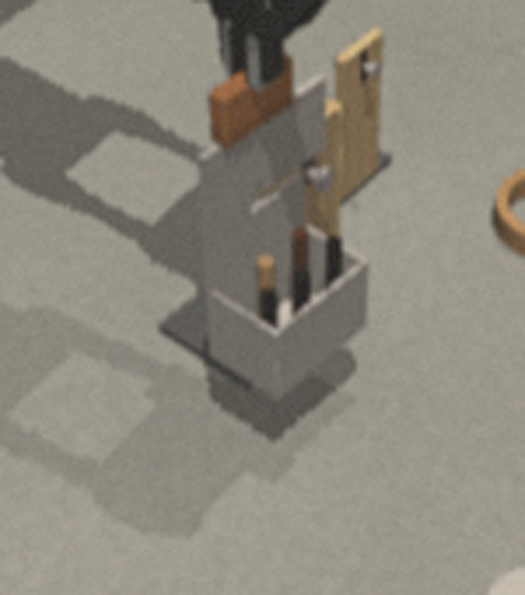

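The lip is now over the pin (head at crop (318,175)) and behind its head. Lowering until it touches.

move_arm --pt "0.0005 0 -0.002 0 0 0" --pt "0.0005 0 -0.004 0 0 0" --pt "0.0005 0 -0.006 0 0 0" --pt "0.0005 0 -0.006 0 0 0" --pt "0.0005 0 -0.006 0 0 0"

```text
t: 7.1
position: [0.4706, 0.0795, 0.249]
tcp_rot: [-180.0, -1.0, -7.7]
wrist_force: [0.4, 0.2, -3.1]
finger_gap: 0.126
```

move_arm --pt "0 0 -0.0005 0 0 0" --pt "0 0 -0.001 0 0 0" --pt "0 0 -0.001 0 0 0"

```text
t: 7.48
position: [0.4706, 0.0795, 0.248]
tcp_rot: [-180.0, -1.0, -7.7]
wrist_force: [-0.2, 0.7, -3.1]
finger_gap: 0.132
```

move_arm --pt "0 0 -0.0005 0 0 0" --pt "0 0 -0.001 0 0 0" --pt "0 0 -0.001 0 0 0"

```text
t: 7.85
position: [0.4706, 0.0795, 0.247]
tcp_rot: [-180.0, -1.0, -7.7]
wrist_force: [0.1, 0.0, -2.8]
finger_gap: 0.131
```

move_arm --pt "0 0 -0.0005 0 0 0" --pt "0 0 -0.001 0 0 0" --pt "0 0 -0.001 0 0 0"

```text
t: 8.22
position: [0.4706, 0.0795, 0.246]
tcp_rot: [-180.0, -1.0, -7.7]
wrist_force: [-0.7, -0.5, -2.7]
finger_gap: 0.133
```

move_arm --pt "0 0 -0.0005 0 0 0" --pt "0 0 -0.001 0 0 0" --pt "0 0 -0.001 0 0 0"

```text
t: 8.6
position: [0.4706, 0.0795, 0.245]
tcp_rot: [-180.0, -1.0, -7.7]
wrist_force: [0.6, -0.3, -3.8]
finger_gap: 0.129
```

move_arm --pt "0 0 -0.0005 0 0 0" --pt "0 0 -0.0005 0 0 0"

```text
t: 8.85
position: [0.4706, 0.0795, 0.2445]
tcp_rot: [-180.0, -1.0, -7.7]
wrist_force: [0.6, -0.2, -3.6]
finger_gap: 0.128
```

move_arm --pt "0 0 -0.0005 0 0 0" --pt "0 0 -0.0005 0 0 0"

```text
t: 9.1
position: [0.4706, 0.0795, 0.244]
tcp_rot: [-180.0, -1.0, -7.7]
wrist_force: [-0.8, 0.6, -2.9]
finger_gap: 0.131
```

move_arm --pt "0 0 -0.0005 0 0 0" --pt "0 0 -0.0005 0 0 0"

```text
t: 9.35
position: [0.4706, 0.0795, 0.2435]
tcp_rot: [-180.0, -1.0, -7.7]
wrist_force: [-0.4, 0.4, -2.9]
finger_gap: 0.131
```

move_arm --pt "0 0 -0.0005 0 0 0" --pt "0 0 -0.0005 0 0 0"

```text
t: 9.6
position: [0.4706, 0.0795, 0.243]
tcp_rot: [-180.0, -1.0, -7.7]
wrist_force: [0.1, 0.9, -2.4]
finger_gap: 0.127
```

move_arm --pt "0 0 -0.0005 0 0 0" --pt "0 0 -0.0005 0 0 0"

```text
t: 9.85
position: [0.4706, 0.0795, 0.2425]
tcp_rot: [-180.0, -1.0, -7.7]
wrist_force: [-0.5, -0.1, -2.6]
finger_gap: 0.127
```

```bash
python3 - <<'E'
from h import *
s=r.get_state();print(s['position'],s['wrist_force'],s['moment'])
d,M=grab('scene');W=cloud(d,M);np.save('scene5.npy',W);np.save('scene5_px.npy',d['pixels'])
save('s5.png',d['pixels'][135:225,235:335],6)
E
python3 fit3.py scene5.npy 0.141 0.054
```

```text
[0.47057603 0.07950681 0.2424957 ] [-0.51770591 -0.08656386 -2.60486726] [0.03756789 0.06885032 0.0172359 ]
plate 805 N 0.4584 at A 0.1470 Z 0.1826 yaw rel deg 0.02 tilt(top toward +x) deg 0.19 A [0.0946 0.2032] Z [0.1446 0.2197]
lip z pctl [0.1631 0.1645 0.2185 0.2197] lip end A [0.2033 0.2039] 92
board 186 N 0.4500 at A 0.2170 Z 0.1238 yaw rel deg -0.88 tilt(top toward +x) deg 0.30 A [0.1979 0.23  ] Z [0.0736 0.183 ]
head 48 0.464596859758302 0.19388331511051127 0.16587910931994812 0.14753875672342054 0.18790131360085527
grip 192 A [0.1091 0.1648] N [0.4523 0.4627 0.4647]
```

View pics/s5.png

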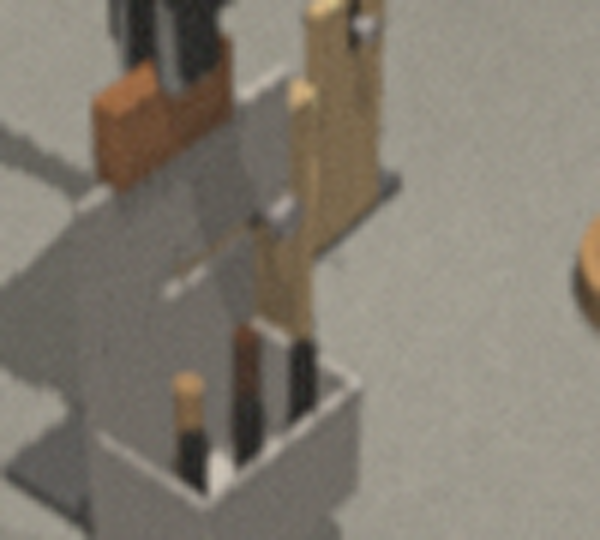

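The channel is now nearly level with the pin head (crop (280,212)). Contact is close, so I'll keep feeling down.

move_arm --pt "0 0 -0.0005 0 0 0" --pt "0 0 -0.0005 0 0 0"

```text
t: 10.15
position: [0.4706, 0.0795, 0.242]
tcp_rot: [-180.0, -1.0, -7.7]
wrist_force: [-0.0, 0.1, -2.7]
finger_gap: 0.131
```

move_arm --pt "0 0 -0.0005 0 0 0" --pt "0 0 -0.0005 0 0 0"

```text
t: 10.4
position: [0.4706, 0.0795, 0.2415]
tcp_rot: [-180.0, -1.0, -7.7]
wrist_force: [-0.7, 0.9, -2.2]
finger_gap: 0.13
```

move_arm --pt "0 0 -0.0005 0 0 0" --pt "0 0 -0.0005 0 0 0"

```text
t: 10.65
position: [0.4706, 0.0795, 0.241]
tcp_rot: [-180.0, -1.0, -7.7]
wrist_force: [-0.1, -0.4, -3.3]
finger_gap: 0.133
```

move_arm --pt "0 0 -0.0005 0 0 0" --pt "0 0 -0.0005 0 0 0"

```text
t: 10.9
position: [0.4707, 0.0794, 0.2406]
tcp_rot: [180.0, -1.0, -7.7]
wrist_force: [-0.3, 0.4, -1.5]
finger_gap: 0.131
```

move_arm --pt "0 0 -0.0005 0 0 0" --pt "0 0 -0.0005 0 0 0"

```text
t: 11.15
position: [0.4708, 0.0793, 0.2403]
tcp_rot: [180.0, -1.0, -7.7]
wrist_force: [-0.6, -2.8, 0.7]
finger_gap: 0.132
```

move_arm --pt "0 0 -0.0005 0 0 0" --pt "0 0 -0.0005 0 0 0"

```text
t: 11.4
position: [0.4709, 0.0792, 0.24]
tcp_rot: [180.0, -1.1, -7.7]
wrist_force: [0.0, -3.0, 4.2]
finger_gap: 0.13
```

Contact (Fz up about 7 N). I'll ease off slightly and verify what's touching.

move_arm --pt "0 0 0.0003 0 0 0" --pt "0 0 0.0005 0 0 0"

```text
t: 11.65
position: [0.4707, 0.0794, 0.2402]
tcp_rot: [180.0, -1.0, -7.7]
wrist_force: [-1.3, -4.0, 3.2]
finger_gap: 0.131
```

```bash
python3 - <<'E'
from h import *
s=r.get_state();print(s['position'],s['tcp_rot'],s['wrist_force'],s['moment'])
d,M=grab('scene');W=cloud(d,M);np.save('scene6.npy',W);np.save('scene6_px.npy',d['pixels'])
save('s6.png',d['pixels'][145:205,250:320],8)
yaw=np.radians(-7.7);n=np.array([np.cos(yaw),np.sin(yaw),0]);a=np.array([-np.sin(yaw),np.cos(yaw),0])
for v in range(160,178): print(v,' '.join('%3d,%3d,%3d'%((W[v,u]@n-.45)*1e3,(W[v,u]@a-.1963)*1e3,W[v,u,2]*1e3) for u in range(275,288)))
E
python3 fit3.py scene6.npy 0.141 0.051
```

```text
[0.47073682 0.07938882 0.24018778] [179.99620748  -1.02944039  -7.7367728 ] [-1.26307707 -3.98423712  3.15433701] [-0.61907813  0.14956591  0.01224188]
160   8,-17,199   7,-13,195   8,-11,195   6, -4,190   7, -3,190   8,  0,189   8,  3,186   8,  6,185   0, 19,173   1, 21,172   0, 27,167  -1, 32,164   0, 34,164
161   8,-17,196   8,-14,194   8,-11,192   7, -6,189   9, -4,188   7,  0,185   8,  2,184   7,  7,181   0, 21,168   0, 23,167   0, 27,165  -1, 32,162   0, 34,160
162  10,-19,195   7,-12,189   8,-10,189   8, -7,187   8, -3,185   7,  0,182   9,  2,182   7,  7,178  -2, 22,164   0, 23,165  -1, 29,160   1, 28,162  -1, 36,156
163   9,-18,191   7,-12,186   8,-10,185   8, -7,184   8, -3,182   7,  1,178   9,  2,179   8,  6,176   0, 20,163   0, 23,161   0, 26,160   1, 29,158   0, 34,155
164   9,-18,188   8,-14,186   8,-10,183   8, -7,181   8, -3,179   7,  1,175   8,  3,175   7,  7,172   1, 18,162   1, 21,160   1, 25,158  -2, 34,151   0, 34,152
165   9,-18,186   8,-14,182  10,-12,182  10, -9,180   7, -3,175   8,  0,174   8,  3,172   8,  6,170   0, 20,157  -1, 25,153   0, 26,154  -1, 32,149 
[... 1065 characters left out ...]
-1,159  15,  2,156  17,  2,157   1, 26,134   0, 32,129 -81,134, 22
plate 812 N 0.4584 at A 0.1470 Z 0.1798 yaw rel deg -0.05 tilt(top toward +x) deg 0.23 A [0.095  0.2035] Z [0.1414 0.2166]
lip z pctl [0.1631 0.165  0.2159 0.2167] lip end A [0.2036 0.204 ] 90
board 186 N 0.4500 at A 0.2161 Z 0.1211 yaw rel deg 0.81 tilt(top toward +x) deg 0.21 A [0.1956 0.2293] Z [0.0713 0.1844]
head 49 0.46485219860861754 0.19321805174054604 0.16457259465212665 0.14152205141605345 0.18884923118664654
grip 191 A [0.1098 0.1645] N [0.4528 0.4627 0.4649]Traceback (most recent call last):
  File "<stdin>", line 6, in <module>
  File "<stdin>", line 6, in <genexpr>
ValueError: cannot convert float NaN to integer
```

View pics/s6.png

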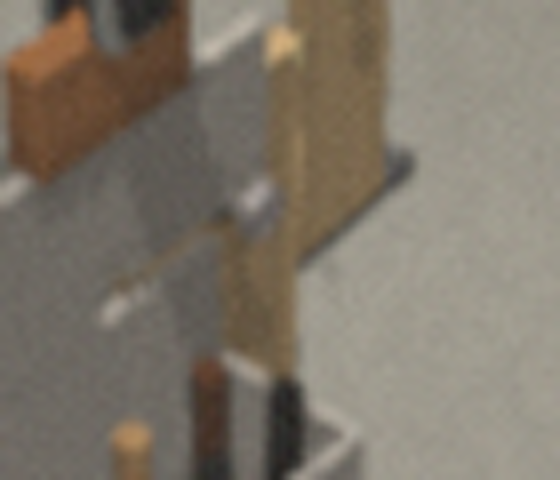

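The lip rests on the pin, with the head overlapping the lip and pin centre ≈0.160. Next: raise to mid-clearance in the channel, then slide in +y.

move_arm --pt "0 0 0.0017 0 0 0" --pt "0 0 0.0017 0 0 0"

```text
t: 11.95
position: [0.4701, 0.08, 0.241]
tcp_rot: [-180.0, -0.9, -7.7]
wrist_force: [0.1, -0.6, -2.7]
finger_gap: 0.133
```

move_arm --pt "0.0004 0.003 0 0 0 0" --pt "0.0008 0.006 0 0 0 0" --pt "0.0012 0.009 0 0 0 0" --pt "0.0016 0.012 0 0 0 0" --pt "0.0016 0.012 0 0 0 0"

```text
t: 12.58
position: [0.4722, 0.0918, 0.2417]
tcp_rot: [-180.0, -1.0, -7.7]
wrist_force: [-0.2, 0.3, -3.2]
finger_gap: 0.134
```

move_arm --pt "0.0004 0.003 0 0 0 0" --pt "0.0008 0.006 0 0 0 0" --pt "0.0012 0.009 0 0 0 0" --pt "0.0016 0.012 0 0 0 0" --pt "0.0016 0.012 0 0 0 0"

```text
t: 13.2
position: [0.4738, 0.1038, 0.2417]
tcp_rot: [-180.0, -1.0, -7.7]
wrist_force: [-0.0, 0.3, -3.3]
finger_gap: 0.131
```

move_arm --pt "0.0004 0.003 0 0 0 0" --pt "0.0008 0.006 0 0 0 0" --pt "0.0012 0.009 0 0 0 0" --pt "0.0016 0.012 0 0 0 0" --pt "0.0016 0.012 0 0 0 0"

```text
t: 13.82
position: [0.4754, 0.1157, 0.2417]
tcp_rot: [-180.0, -1.0, -7.7]
wrist_force: [-0.2, -0.3, -2.8]
finger_gap: 0.13
```

move_arm --pt "0.0004 0.003 0 0 0 0" --pt "0.0008 0.006 0 0 0 0" --pt "0.0012 0.009 0 0 0 0" --pt "0.0016 0.012 0 0 0 0" --pt "0.0016 0.012 0 0 0 0"

```text
t: 14.45
position: [0.477, 0.1277, 0.2417]
tcp_rot: [-180.0, -1.0, -7.7]
wrist_force: [0.2, -0.2, -2.7]
finger_gap: 0.13
```

move_arm --pt "0.0002 0.0015 0 0 0 0" --pt "0.0004 0.003 0 0 0 0" --pt "0.0005 0.004 0 0 0 0" --pt "0.0005 0.004 0 0 0 0"

```text
t: 14.95
position: [0.4775, 0.1316, 0.2417]
tcp_rot: [-180.0, -1.0, -7.7]
wrist_force: [-0.7, 0.1, -4.0]
finger_gap: 0.132
```

move_arm --pt "0.0001 0.001 0 0 0 0" --pt "0.0001 0.001 0 0 0 0"

```text
t: 15.2
position: [0.4776, 0.1325, 0.2417]
tcp_rot: [-180.0, -1.0, -7.7]
wrist_force: [0.4, -0.1, -2.6]
finger_gap: 0.139
```

move_arm --pt "0.0001 0.001 0 0 0 0" --pt "0.0001 0.001 0 0 0 0"

```text
t: 15.45
position: [0.4777, 0.1336, 0.2417]
tcp_rot: [-180.0, -1.0, -7.7]
wrist_force: [-0.2, 0.3, -2.0]
finger_gap: 0.128
```

move_arm --pt "0.0001 0.0007 0 0 0 0" --pt "0.0001 0.0007 0 0 0 0"

```text
t: 15.7
position: [0.4778, 0.1343, 0.2417]
tcp_rot: [-180.0, -1.0, -7.7]
wrist_force: [0.4, -0.1, -3.0]
finger_gap: 0.13
```

move_arm --pt "0.0001 0.0007 0 0 0 0" --pt "0.0001 0.0007 0 0 0 0"

```text
t: 15.95
position: [0.4779, 0.135, 0.2417]
tcp_rot: [-180.0, -1.0, -7.7]
wrist_force: [0.5, -0.2, -2.8]
finger_gap: 0.134
```

move_arm --pt "0.0001 0.0007 0 0 0 0" --pt "0.0001 0.0007 0 0 0 0"

```text
t: 16.2
position: [0.478, 0.1356, 0.2417]
tcp_rot: [-180.0, -1.0, -7.7]
wrist_force: [-0.3, 0.6, -2.8]
finger_gap: 0.132
```

move_arm --pt "0.0001 0.0007 0 0 0 0" --pt "0.0001 0.0007 0 0 0 0"

```text
t: 16.45
position: [0.4781, 0.1364, 0.2417]
tcp_rot: [-180.0, -1.0, -7.7]
wrist_force: [-0.4, -0.1, -1.6]
finger_gap: 0.131
```

move_arm --pt "0.0001 0.0007 0 0 0 0" --pt "0.0001 0.0007 0 0 0 0"

```text
t: 16.7
position: [0.4782, 0.1371, 0.2417]
tcp_rot: [-180.0, -1.0, -7.7]
wrist_force: [0.0, 0.6, -2.5]
finger_gap: 0.129
```

move_arm --pt "0.0001 0.0007 0 0 0 0" --pt "0.0001 0.0007 0 0 0 0"

```text
t: 16.95
position: [0.4783, 0.1377, 0.2417]
tcp_rot: [180.0, -1.0, -7.7]
wrist_force: [-0.4, -0.0, -3.0]
finger_gap: 0.132
```

move_arm --pt "0.0001 0.0006 0 0 0 0" --pt "0.0001 0.0006 0 0 0 0"

```text
t: 17.2
position: [0.4784, 0.1383, 0.2416]
tcp_rot: [180.0, -1.0, -7.7]
wrist_force: [0.5, -2.0, -4.2]
finger_gap: 0.133
```

move_arm --pt "0.0001 0.0006 0 0 0 0" --pt "0.0001 0.0006 0 0 0 0"

```text
t: 17.45
position: [0.4785, 0.1388, 0.2417]
tcp_rot: [180.0, -1.0, -7.7]
wrist_force: [-0.1, -1.0, -3.2]
finger_gap: 0.131
```

move_arm --pt "0.0001 0.0006 0 0 0 0" --pt "0.0001 0.0006 0 0 0 0"

```text
t: 17.7
position: [0.4786, 0.1395, 0.2417]
tcp_rot: [180.0, -1.0, -7.7]
wrist_force: [-1.1, -1.4, -2.5]
finger_gap: 0.133
```

move_arm --pt "0.0001 0.0006 0 0 0 0" --pt "0.0001 0.0006 0 0 0 0"

```text
t: 17.95
position: [0.4787, 0.14, 0.2417]
tcp_rot: [180.0, -1.0, -7.7]
wrist_force: [-0.4, -2.1, -4.5]
finger_gap: 0.128
```

```bash
python3 - <<'E'
from h import *
s=r.get_state();print(s['position'],s['tcp_rot'],s['wrist_force'],s['moment'])
d,M=grab('scene');W=cloud(d,M);np.save('scene7.npy',W);np.save('scene7_px.npy',d['pixels'])
E
python3 fit3.py scene7.npy 0.199 0.051
```

```text
[0.47865457 0.14004742 0.24168251] [179.99110105  -0.99508992  -7.73429477] [-0.39928498 -2.06990102 -4.51566688] [-0.46626044  0.1656839  -0.0458963 ]
plate 715 N 0.4583 at A 0.2011 Z 0.1815 yaw rel deg 0.01 tilt(top toward +x) deg 0.04 A [0.1531 0.2642] Z [0.1417 0.2167]
lip z pctl [0.1635 0.166  0.2154 0.2166] lip end A [0.2647 0.2658] 86
board 4 N 0.4565 at A 0.2086 Z 0.1197 yaw rel deg 11.26 tilt(top toward +x) deg -10.63 A [0.1994 0.2153] Z [0.1008 0.1598]
head 64 0.4626515648843737 0.19507330599927947 0.16434554359427264 0.14028634408770047 0.18915434667630904
grip 168 A [0.1699 0.2271] N [0.4528 0.4625 0.4648]
```

The closed end is reached: Fy about -2 N, moment -0.47, and vision puts the caddy centre ≈0.199 against pin 0.196. I'll back off in small steps to find where contact releases.

move_arm --pt "-0.0001 -0.0008 0 0 0 0" --pt "-0.0001 -0.0008 0 0 0 0"

```text
t: 18.25
position: [0.4786, 0.1393, 0.2417]
tcp_rot: [-180.0, -1.0, -7.7]
wrist_force: [-0.6, -0.3, -4.2]
finger_gap: 0.129
```

```bash
python3 -c "
from h import *
s=r.get_state();print(s['position'],s['wrist_force'],s['moment'])"
```

```text
[0.47862317 0.13930305 0.24174711] [-0.60446366 -0.32294749 -4.20649805] [-0.38581543  0.10803508  0.05822857]
```

move_arm --pt "-0.0001 -0.0008 0 0 0 0" --pt "-0.0001 -0.0008 0 0 0 0"

```text
t: 18.5
position: [0.4785, 0.1386, 0.2418]
tcp_rot: [-180.0, -1.0, -7.7]
wrist_force: [-0.3, -1.5, -2.8]
finger_gap: 0.129
```

```bash
python3 -c "
from h import *
s=r.get_state();print(s['position'],s['wrist_force'],s['moment'])"
```

```text
[0.47854088 0.13857254 0.24178988] [-0.31016819 -1.5073542  -2.76544254] [-0.21855679  0.13874059 -0.07607173]
```

move_arm --pt "-0.0001 -0.0012 0 0 0 0" --pt "-0.0003 -0.0023 0 0 0 0" --pt "-0.0003 -0.0023 0 0 0 0"

```text
t: 18.88
position: [0.4783, 0.1362, 0.2418]
tcp_rot: [-180.0, -1.0, -7.7]
wrist_force: [-0.8, -0.1, -2.6]
finger_gap: 0.131
```

move_arm --pt "0 0 -0.001 0 0 0" --pt "0 0 -0.002 0 0 0" --pt "0 0 -0.002 0 0 0"

```text
t: 19.25
position: [0.4781, 0.1362, 0.2396]
tcp_rot: [-180.0, -1.0, -7.7]
wrist_force: [0.1, 0.4, -3.3]
finger_gap: 0.13
```

```bash
python3 -c "
from h import *
s=r.get_state();print(s['position'],s['wrist_force'],s['moment'])"
```

```text
[0.47813845 0.13622787 0.23959984] [ 0.12294662  0.3601398  -3.28647405] [ 0.01396941  0.02709025 -0.01863965]
```

At z 0.2396, below the lip-contact height, there is no force. So the pin is entering the notch and I can lower on.

move_arm --pt "0 0 -0.001 0 0 0" --pt "0 0 -0.002 0 0 0" --pt "0 0 -0.003 0 0 0" --pt "0 0 -0.003 0 0 0"

```text
t: 19.75
position: [0.4782, 0.1362, 0.2366]
tcp_rot: [-180.0, -1.0, -7.7]
wrist_force: [0.3, -0.5, -2.2]
finger_gap: 0.131
```

move_arm --pt "0 0 -0.001 0 0 0" --pt "0 0 -0.002 0 0 0" --pt "0 0 -0.003 0 0 0" --pt "0 0 -0.003 0 0 0"

```text
t: 20.25
position: [0.4782, 0.1362, 0.2336]
tcp_rot: [-180.0, -1.0, -7.7]
wrist_force: [-0.4, -0.1, -3.3]
finger_gap: 0.132
```

move_arm --pt "0 0 -0.001 0 0 0" --pt "0 0 -0.002 0 0 0" --pt "0 0 -0.002 0 0 0"

```text
t: 20.62
position: [0.4781, 0.1362, 0.2316]
tcp_rot: [180.0, -1.0, -7.7]
wrist_force: [-0.6, -0.2, -2.8]
finger_gap: 0.13
```

move_arm --pt "0 0 -0.0005 0 0 0" --pt "0 0 -0.001 0 0 0" --pt "0 0 -0.001 0 0 0"

```text
t: 21.0
position: [0.4782, 0.1362, 0.2307]
tcp_rot: [-180.0, -1.0, -7.7]
wrist_force: [-0.2, 0.1, -1.6]
finger_gap: 0.129
```

move_arm --pt "0 0 -0.0005 0 0 0" --pt "0 0 -0.001 0 0 0" --pt "0 0 -0.001 0 0 0"

```text
t: 21.38
position: [0.4782, 0.1362, 0.2297]
tcp_rot: [-180.0, -1.0, -7.7]
wrist_force: [-0.6, 0.8, -2.6]
finger_gap: 0.133
```

move_arm --pt "0 0 -0.0005 0 0 0" --pt "0 0 -0.0005 0 0 0"

```text
t: 21.62
position: [0.4782, 0.1362, 0.2292]
tcp_rot: [-180.0, -1.0, -7.7]
wrist_force: [-0.4, -0.0, -3.3]
finger_gap: 0.132
```

move_arm --pt "0 0 -0.0005 0 0 0" --pt "0 0 -0.0005 0 0 0"

```text
t: 21.88
position: [0.4782, 0.1362, 0.2288]
tcp_rot: [-180.0, -1.0, -7.7]
wrist_force: [-0.2, 0.4, -2.6]
finger_gap: 0.127
```

move_arm --pt "0 0 -0.0005 0 0 0" --pt "0 0 -0.0005 0 0 0"

```text
t: 22.12
position: [0.4784, 0.1362, 0.2286]
tcp_rot: [-180.0, -1.0, -7.7]
wrist_force: [0.0, -0.0, -0.2]
finger_gap: 0.129
```

Contact at z 0.2288, exactly 12 mm below the lip contact, so the pin is home. The caddy's weight is now on the pin. Releasing and withdrawing.

move_arm --pt "0 0 0 0 0 0" --pt "0 0 0 0 0 0" --pt "0 0 0 0 0 0" --pt "0 0 0 0 0 0" --pt "0 0 0 0 0 0" --pt "0 0 0 0 0 0" --gripper -0.2

```text
t: 22.88
position: [0.4782, 0.1362, 0.2282]
tcp_rot: [-180.0, -1.0, -7.7]
wrist_force: [-0.2, 0.1, -0.4]
finger_gap: 0.401
```

move_arm --pt "0 0 0.01 0 0 0" --pt "0 0 0.03 0 0 0" --pt "0 0 0.06 0 0 0" --pt "0 0 0.1 0 0 0" --pt "-0.03 -0.03 0.13 0 0 0" --pt "-0.06 -0.08 0.14 0 0 0" --pt "-0.06 -0.12 0.14 0 0 0" --pt "-0.06 -0.12 0.14 0 0 0" --pt "-0.06 -0.12 0.14 0 0 0"

```text
t: 24.0
position: [0.4183, 0.0165, 0.3686]
tcp_rot: [-180.0, -1.0, -7.8]
wrist_force: [-0.2, 1.2, -0.2]
finger_gap: 0.402
```

```bash
python3 - <<'E'
from h import *
s=r.get_state();print(s['position'],s['wrist_force'])
d,M=grab('scene');W=cloud(d,M);np.save('scene8.npy',W);np.save('scene8_px.npy',d['pixels'])
save('s8.png',d['pixels'],1.4)
E
python3 fit3.py scene8.npy 0.197 0.0395
```

```text
[0.41826182 0.01646891 0.36862016] [-0.20159087  1.1766526  -0.21174711]
plate 688 N 0.4585 at A 0.1991 Z 0.1696 yaw rel deg 0.42 tilt(top toward +x) deg 1.64 A [0.152  0.2632] Z [0.1297 0.2051]
lip z pctl [0.1516 0.1534 0.2042 0.2052] lip end A [0.2633 0.2638] 89
board 2 N 0.4563 at A 0.2025 Z 0.0979 yaw rel deg -9.53 tilt(top toward +x) deg -0.46 A [0.1995 0.2056] Z [0.0978 0.0981]
head 67 0.46105366101479556 0.1955490750941091 0.1689257942149848 0.14330137695205292 0.1899787024771269
grip 207 A [0.1669 0.2268] N [0.4538 0.4644 0.467 ]
```

View pics/s8.png

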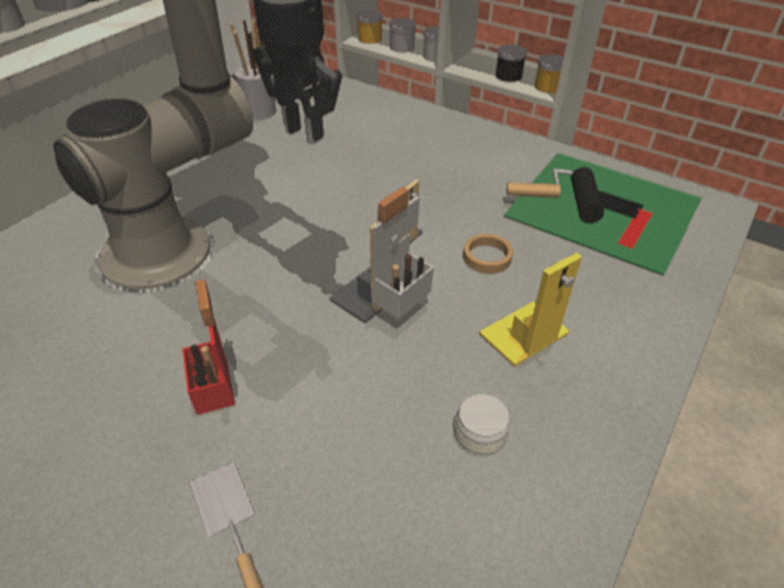

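The caddy hangs upright on the pin: top at z 0.205, so the underside is about 37 mm up. It leans ~1.6° and the gripper is clear. The other items are where they were. Handing in.

```bash
python3 -c "
from h import *
r.sign_off();print(r.get_state()['t'])"
```

```text
the job is handed in; nothing more can be done
the job is handed in; nothing more can be done
```

The aluminium caddy hangs released on the pin of the large wooden rack, and the job was handed in at about 24 s of the allowed 61 s.

**How it went:** I gripped the caddy by its wooden grip and lowered the lip until it touched the pin. I then slid the slot along until the pin met the closed end, backed off to centre it, and lowered it home. It seated exactly 12 mm below the height of the lip contact, which matches the notch. From the wrist readings, I put the peak contact force between caddy and rack at about 8 N.

**Last checks:**
- **Hang:** the caddy leans about 1.6° and its underside is about 37 mm above the bench. The plate lies between the board and the pin's head.
- **Height margin:** the seat point is about 13 mm below the nominal pin point. That is inside the 15.5 mm limit, but not by much.
- **Surroundings:** the gripper is well clear, and in the last picture the ink tin, tape roll and ink knife look unmoved.

**Disagreement:** the first camera estimate put the pin at z 0.1625, while touch put it at about 0.158 to 0.160. I went by touch.

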